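Centre-punch a test-bar blank through the bush of a drilling jig

TASK

Take the automatic centre punch out of its wooden stand, put its point down through the guide bush of the drilling jig onto the clamped steel blank, and press straight down until the spring inside snaps, easing off at once instead of driving the punch on against its stop. Fire it nowhere else and do not lean on the jig; then draw it out, stand it back in its socket, point down and fully home, and leave the other things where they are.

Things in the scene. Friction and masses are not known exactly. Their poses are not given: they have to be found in the camera images.
- punch_grip (a point): Centre of the knurled grip of the centre punch, a slim round steel tool 122 mm long (about 110 g), standing point down in the stand. On its axis, 80 mm above its point, 42 mm below its top; z from point to cap. Grip 14 mm in diameter from 41 to 100 mm above the point, 15 mm cap above; below, a rounded shoulder (41 to 35 mm) and a 9 mm neck (to 32 mm), then the thin rod with the point. Grip it firmly (40 N).
- punch_tip (a point): The point of the punch: lower end of a 5 mm rod that stands 32 mm out of the body (last 3 mm conical, ending 1.6 mm wide). The rod slides up into the body when pressed. Same axes as the punch.
- plunger (a joint): Travel of the rod into the punch (m): 0 fully out, 0.006 at its solid stop. About 6 N starts it and the load climbs evenly to 10 to 12 N at a little over 4 mm, where the spring snaps and the load drops at once to about 3 N. Pressing on soon runs into the stop and the force shoots up (20 N is too much). Unloaded, the rod springs out and resets by itself. On rim or plate instead of the blank, stop before 3.5 mm.
- striker (a joint): The hidden striker inside the punch (m), lagging behind the rod: 0 at rest, about -0.003 when the spring is loaded just before the snap, back to 0 the moment it snaps (fired: above -0.0015 with the rod more than 3.8 mm in).
- bush_mouth (a point): Centre of the upper rim of the bright round guide bush of the jig, 35.5 mm above the bench; z up, x along the blank. Bush: 18 mm outside, straight bore 7 mm wide and 10 mm deep, 2 mm proud of the dark bush plate (48 x 52 mm). The blank lies under it out of sight; blanks are 2 to 12 mm thick, so its upper face is 11.5 to 21.5 mm below this point: not measured, to be found by feel.
- jig: Drilling jig fixed to the bench, a dog-bone steel blank clamped in it. Aluminium base 220 x 76 x 12 mm; origin on the bench under the bush axis, x along the blank (base x -45 to +175 mm, y -38 to +38 mm). Bush plate 33.5 mm high with screw heads to 36.5 mm; a clamp with a black star knob, 34 mm wide and 55 mm high, at x = 127 mm. More than 15 N between punch and jig is leaning on it.
- socket (a point): Centre of the mouth of the round socket in the wooden stand, 54 mm above the bench. 15.4 mm wide for the first 18 mm (for the body), then 9 mm wide (for the rod) down to its bottom 48 mm below this mouth, on which the point rests: the grip centre is then 32 mm above the mouth. The punch's weight does not move its rod.
- stand: Wooden stand, fixed to the bench: block 78 x 62 x 54 mm, origin under its socket on the work surface.
- beaker: White plastic beaker, 84 mm wide and 110 mm high, a bystander. Origin under its base.
- platen: Steel load platen, a spool of two discs of 72 to 76 mm diameter, 64 mm high, 0.9 kg, a bystander. Origin under its base.
There are look-alikes about, which are no part of the job. Several things have the shape of the stand; the one meant has the colours described above. There is more than one size of the jig; the job needs the larger.

How it is judged (in metres and radians):
On the way, in this order (a step that is already met when the one before it is completed fails the run):
1. the punch is lifted clear out of its stand (z of punch_tip in the frame of stand above 0.06 m), for 0.1 s.
2. the punch is fired upright on the blank, its point down through the bush (value of joint plunger above 0.0038 m and value of joint striker above -0.0015 m and horizontal distance between punch_tip and bush_mouth below 0.0025 m and z of punch_tip in the frame of bush_mouth below -0.01 m and angle between punch_grip's own z axis and vertical below 0.1 rad), for 0.03 s.
3. the punch is eased off and drawn up out of the bush, its rod sprung out (value of joint plunger below 0.0015 m and z of punch_tip in the frame of bush_mouth above 0.005 m), for 0.1 s.
At the end, for the whole second after the job is handed in: the punch stands still and released in the socket of its stand, point down, upright within 7 degrees, its point at least 44 mm below the socket's mouth and within 5 mm of its axis, its rod fully out (less than 1.5 mm in) (horizontal distance between punch_tip and socket below 0.005 m and z of punch_tip in the frame of socket below -0.044 m and angle between punch_grip's own z axis and vertical below 0.12 rad and value of joint plunger below 0.0015 m and linear speed of punch below 0.02 m/s); the robot touches nothing.
It fails at once if the punch is pressed to more than 3.5 mm of its stroke anywhere but with its point down in the bush (value of joint plunger above 0.0035 m and not (horizontal distance between punch_tip and bush_mouth below 0.004 m and z of punch_tip in the frame of bush_mouth below -0.009 m)).
It fails at once if the punch is driven on against its stop: more than 20 N on its point (contact force between plunger and anything else above 20 N).
It fails at once if the punch is leaned on the jig: more than 15 N between them (contact force between punch and jig above 15 N).
It fails at once if the beaker or the platen is moved by more than 20 mm (distance of any of beaker, platen from where it was at the start of the episode above 0.02 m).
It also fails if it takes over 70 s, if anything falls off the work surface, if the arm or the gripper's body presses on something with over 40 N, if the wrist force passes 120 N, or if a joint passes its speed limit or range.

ROBOT

A 6-joint arm with a two-finger parallel gripper is mounted at the origin on the work surface. World frame = base frame: x ahead of the robot, y to its left, z up, the work surface at z = 0. Lengths are in mm, angles in rad, forces in N, time in s.
With the tool pointing down it reaches from about 300 to 1000 mm from the base axis. Payload 5.1 kg.
Tool frame: the origin (TCP) lies at the very end of the fingers, on their centre line; the grasp point (between the pads) lies 19 mm behind it; x points along the fingers, y is the direction in which the jaws open and shut, and the axes are right-handed (so a half turn about x gives the same grasp; the last joint's range is limited). The gripper opens to 95 mm and grips with 3 to 60 N. Pads are 20 mm wide; open, the fingers measure 119 mm over their backs; the gripper's body (75 mm by 180 mm) begins 59 mm behind the grasp point.
Start: joints at [1.085, 0.124, 1.65, -0, 1.367, -0.083], TCP at [254.816, 597.958, 214.656] pointing down, gripper open.
Joint ranges: [-2.61, 2.61], [-1.02, 2.33], [0.03, 2.71], [-1.35, 4.49], [0.32, 2.68], [-2.91, 2.91]. Speed limits (rad/s): [2.57, 2.57, 3.14, 3.14, 3.14, 3.14].

INTERFACE

Orientations are given as a unit quaternion [x, y, z, w].
In Python, from plant import robot, sensors, viewer gives the robot as it stands. Calls block until the motion is done:
- robot.reach(position, orientation): joint-space move of the TCP to a pose.
- robot.servo_line(position, rate=150, rotation=None): straight line of the TCP; rotation=None keeps the orientation; rate is the mean speed in mm/s.
- robot.set_joints(angles): joint-space move.
- robot.ungrasp() and robot.close(): open the fingers fully, or close them until they stop; the grip force is fixed at half the most.
- robot.sleep(seconds).
- robot.inverse_kinematics(position, orientation): joint angles nearest the present ones, or None.
- sensors.sense(): the state.
- viewer.get_image(name): name is "scene" or "side" or "wrist"; returns (picture, depth): 480x640x3 uint8, red, green, blue; 480x640 float32, mm along the optical axis (not along the pixel's ray), 0 where there is no reading.
- viewer.camera_model(name): a dict with "intrinsics" (3x3 intrinsics, pixels), "R" (3x3) and "t" (3): a world point X has camera coordinates R X + t. Camera axes: x right, y down, z forward; pixel columns grow to the right and rows downward; lengths in mm; the calibration is good to about 2 mm. A picture is of the moment at which its call begins: read the wrist's pose just before it. camera_model takes no time and is no camera call; for the wrist camera it gives the pose at the moment of the call.
A pose or a line that the arm cannot do raises robot.MotionError and nothing moves.
- robot.finish_job(): hands the job in, once; it reports no verdict.
The state is a dict: "clock": time; "joints": joint angles; "qvel": joint speeds; "joint_torque": joint torques, N m; "position": TCP position; "tcp_rot": TCP orientation; "contact_force": force on the tool from outside, world axes, zero at the start; "torque": the same for the moment, N m; "gripper_width": finger opening in mm.
Only numpy, scipy, OpenCV 4.12 (cv2) and the standard library are available. Lean on these libraries where they do the work, as an engineer would, in place of code of your own. Each camera call takes 0.05 s, during which the arm holds its last target.

## Working session

There is one attempt and no reset: what is moved stays moved. The work goes in short steps, each a Python script; the robot and the scene stay as the last script left them, time stands still between calls to the robot, and variables do not carry over. Pictures are saved under pics/ and viewed, and the job is handed in when it is done.

```bash
ls; mkdir -p pics
python3 - <<'E'
from plant import robot, sensors, viewer
import cv2,numpy as np
for n in ["scene","side","wrist"]:
    im,d=viewer.get_image(n); cv2.imwrite(f"pics/a_{n}.png",im[:,:,::-1]); np.savez(f"pics/a_{n}.npz",im=im,d=d,**viewer.camera_model(n))
s=sensors.sense(); print({k:np.round(v,3) for k,v in s.items()})
E
```

```text
pics
{'clock': np.float64(0.15), 'joints': array([ 1.085,  0.124,  1.651, -0.   ,  1.368, -0.083]), 'qvel': array([ 0.001, -0.   , -0.004, -0.   , -0.003, -0.002]), 'joint_torque': array([  0.   , -41.819, -36.047,   0.077,   0.047,  -0.   ]), 'position': array([254.584, 597.514, 213.674]), 'tcp_rot': array([ 0.141,  0.693, -0.142,  0.693]), 'contact_force': array([ 0.003, -0.544, -0.717]), 'torque': array([ 0.006, -0.045,  0.024]), 'gripper_width': np.float64(94.952)}
```

View pics/a_scene.png

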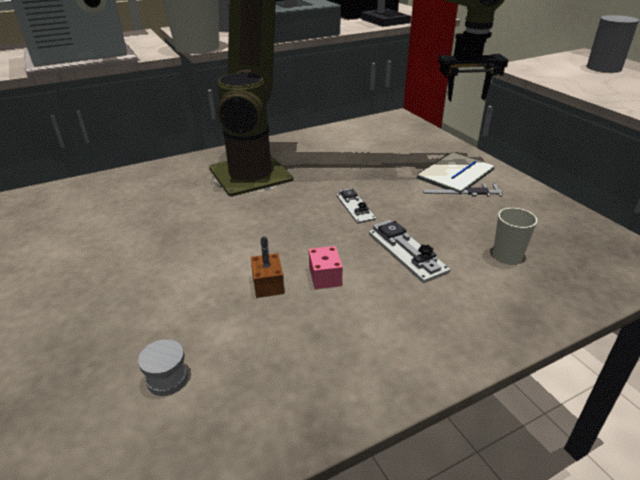

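View pics/a_side.png

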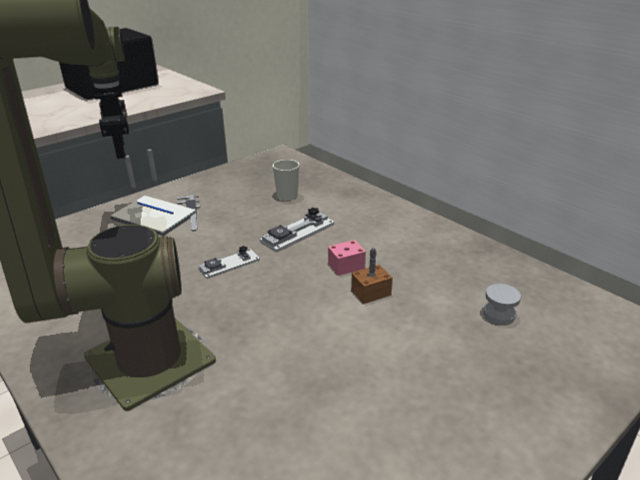

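View pics/a_wrist.png

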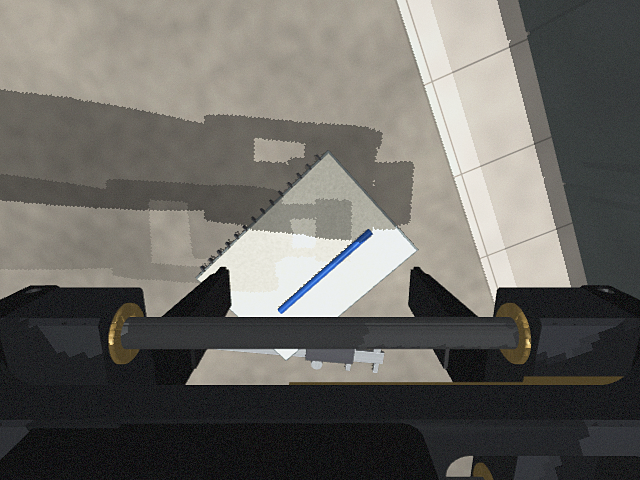

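The scene view shows the wooden stand with the punch (cap around (264,239)), and the larger jig with its bush around (392,230). The pink block and the small jig are decoys. I'll take coarse positions from both fixed cameras.

```bash
cat > h.py <<'E'
import numpy as np, cv2
def ray(m,uv,z):
    K=m["intrinsics"];R=m["R"];t=m["t"]
    c=-R.T@t; d=R.T@np.linalg.inv(K)@np.array([uv[0],uv[1],1.])
    return c+d*(z-c[2])/d[2]
def cloud(m,d):
    K=m["intrinsics"];v,u=np.mgrid[:480,:640]
    P=np.stack([(u-K[0,2])/K[0,0]*d,(v-K[1,2])/K[1,1]*d,d],-1)
    return (P-m["t"])@m["R"]
E
python3 - <<'E'
from h import *
for n,L in [("scene",[((264,239),128),((266,262),54),((392,230),35.5),((426,252),50),((514,258),0)]),("side",[((373,249),128),((371,279),54),((281,231),35.5),((314,214),50)])]:
    f=dict(np.load(f"pics/a_{n}.npz")); 
    W=cloud(f,f["d"])
    for uv,z in L: print(n,uv,ray(f,uv,z).round(1),W[uv[1],uv[0]].round(1))
    im=f["im"]
    # crop zooms
    for k,(x,y) in enumerate([(265,260),(410,245)] if n=="scene" else [(372,275),(298,228)]):
        c=im[y-50:y+50,x-65:x+65,::-1]; cv2.imwrite(f"pics/z_{n}{k}.png",cv2.resize(c,None,fx=5,fy=5,interpolation=2))
a=[cv2.imread(f"pics/z_{n}{k}.png") for n in("scene","side") for k in (0,1)]
cv2.imwrite("pics/z.png",cv2.resize(np.vstack([np.hstack(a[:2]),np.hstack(a[2:])]),(780,600)))
E
```

```text
scene (264, 239) [ 518.7 -153.3  128. ] [ 519.4 -153.5  128.5]
scene (266, 262) [ 501.5 -147.7   54. ] [ 520. -154.   69.]
scene (392, 230) [506.4 180.9  35.5] [505.9 181.3  35.1]
scene (426, 252) [632.8 185.1  50. ] [634.2 183.8  51.3]
scene (514, 258) [699.2 399.9   0. ] [715.5 377.7  19.1]
side (373, 249) [ 512.4 -153.3  128. ] [ 514.  -151.9  126.7]
side (371, 279) [ 499.3 -163.7   54. ] [ 500.8 -162.3   52.6]
side (281, 231) [497.2 180.8  35.5] [500.3 185.1  32.4]
side (314, 214) [611.7 172.7  50. ] [613.9 175.3  48.1]
```

View pics/z.png

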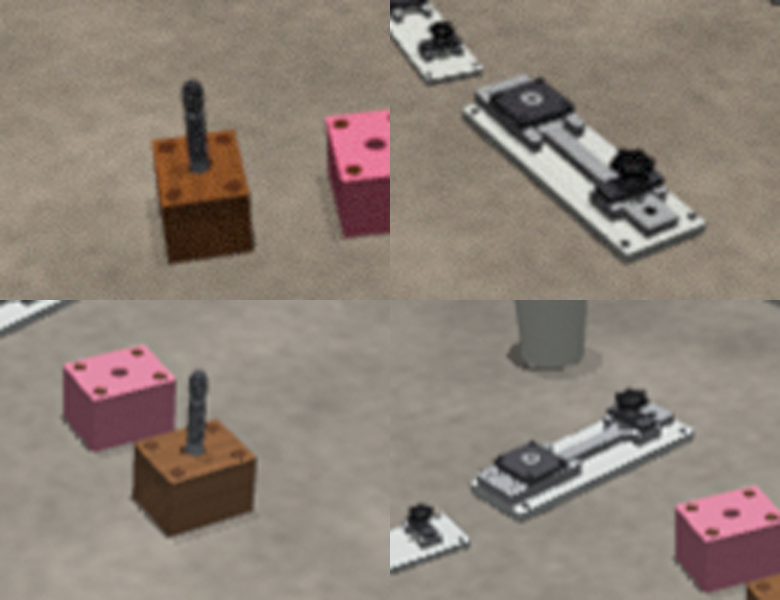

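Run:
```python
from plant import robot, sensors, viewer
from h import *
from scipy.spatial.transform import Rotation as Ro
s=sensors.sense(); m=viewer.camera_model("wrist")
R=Ro.from_quat(s["tcp_rot"]); c=-m["R"].T@m["t"]
print("cam in tool",R.inv().apply(c-s["position"]).round(1)); print((m["R"]@R.as_matrix()).round(3)); print(R.as_matrix().round(3)); print(m["intrinsics"])
K=m["intrinsics"]
for x in (-19,0,50): 
  p=m["R"]@(R.apply([x,0,0])+s["position"])+m["t"]; print(x,(K@p/p[2])[:2])
# orientations: x tool down; y tool candidates
for yaw in (0,90,180,-90):
    a=np.deg2rad(yaw); x=np.array([0,0,-1.]);y=np.array([np.cos(a),np.sin(a),0]);M=np.stack([x,y,np.cross(x,y)],1)
    q=Ro.from_matrix(M).as_quat()
    for p in [(515,-153,200),(503,181,200)]:
        j=robot.inverse_kinematics(list(p),list(q)); print(yaw,p,None if j is None else np.round(j,2),q.round(3))
```

```text
cam in tool [-170.5   -0.8  -72.7]
[[-0.     1.    -0.   ]
 [-0.256  0.     0.967]
 [ 0.967  0.001  0.256]]
[[-0.001  0.392  0.92 ]
 [-0.001  0.92  -0.392]
 [-1.    -0.002 -0.   ]]
[[343.78674061   0.         319.32161014]
 [  0.         343.78674061 238.40580678]
 [  0.           0.           1.        ]]
-19 [320.87720752 304.1631464 ]
0 [320.70624525 288.46308505]
50 [320.38584914 259.03999475]
0 (515, -153, 200) [-0.39 -0.12  1.92 -0.    1.34 -0.39] [ 0.5  0.5 -0.5  0.5]
0 (503, 181, 200) [ 0.24 -0.12  1.92 -0.    1.34  0.24] [ 0.5  0.5 -0.5  0.5]
90 (515, -153, 200) [-0.39 -0.12  1.92 -0.    1.34 -1.96] [ 0.     0.707 -0.     0.707]
90 (503, 181, 200) [ 0.24 -0.12  1.92 -0.    1.34 -1.33] [ 0.     0.707 -0.     0.707]
180 (515, -153, 200) [-0.39 -0.12  1.92 -0.    1.34  2.75] [-0.5  0.5  0.5  0.5]
180 (503, 181, 200) [ 0.24 -0.12  1.92 -0.    1.34 -2.9 ] [-0.5  0.5  0.5  0.5]
-90 (515, -153, 200) [-0.39 -0.12  1.92 -0.    1.34  1.18] [ 0.707  0.    -0.707  0.   ]
-90 (503, 181, 200) [ 0.24 -0.12  1.92 -0.    1.34  1.82] [ 0.707  0.    -0.707  0.   ]
```

Run:
```python
from plant import robot, sensors, viewer
from h import *
q=[.5,.5,-.5,.5]
for n,p in [("bush",[503,181,200]),("stand",[515,-153,240])]:
    robot.reach(p,q); robot.sleep(.3)
    m=viewer.camera_model("wrist"); im,d=viewer.get_image("wrist"); s=sensors.sense()
    print(n,s["clock"],s["position"].round(2),s["contact_force"].round(2))
    np.savez(f"pics/b_{n}.npz",im=im,d=d,pos=s["position"],**m); cv2.imwrite(f"pics/b_{n}.png",im[:,:,::-1])
```

```text
bush 2.2667 [502.94 181.4  200.01] [ 0.41  0.55 -0.48]
stand 3.8917 [ 515.15 -152.38  239.92] [ 0.92 -0.39  0.02]
```

View pics/b_bush.png

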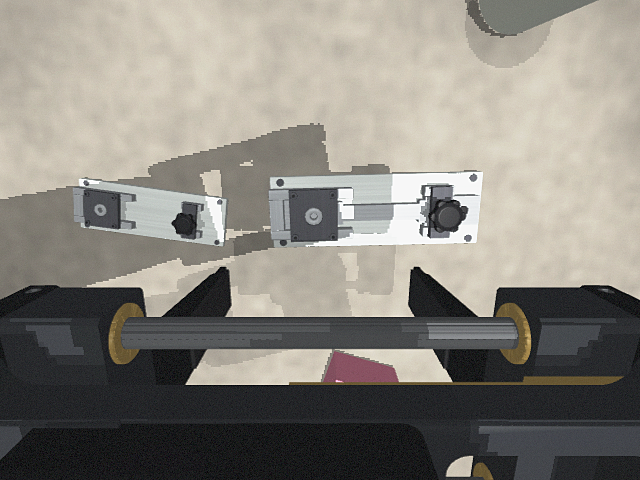

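View pics/b_stand.png

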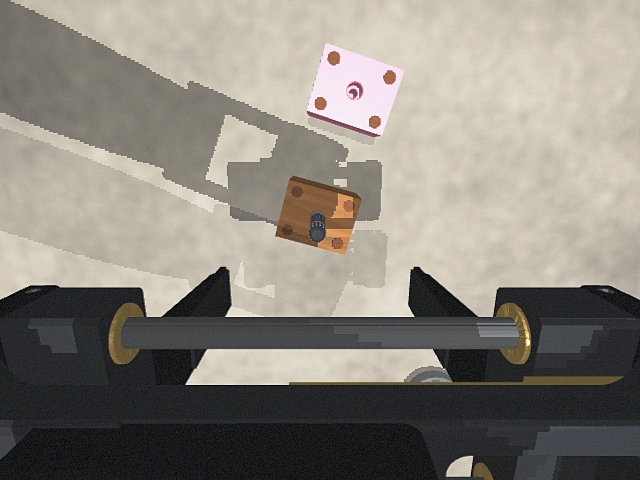

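Run:
```python
from h import *
f=dict(np.load("pics/b_bush.npz")); im=f["im"]
g=cv2.cvtColor(im,cv2.COLOR_RGB2GRAY)
print("bush",ray(f,(314,215),35.5).round(1),cloud(f,f["d"])[213:218,306].round(1)[2])
cv2.imwrite("pics/c1.png",cv2.resize(im[185:245,284:364,::-1],None,fx=8,fy=8,interpolation=0))
f=dict(np.load("pics/b_stand.npz")); im=f["im"];W=cloud(f,f["d"])
cv2.imwrite("pics/c2.png",cv2.resize(im[170:260,265:370,::-1],None,fx=6,fy=6,interpolation=0))
print("cap",ray(f,(317,233),128).round(1),"stand",np.mean([ray(f,p,54) for p in [(297,191),(349,206),(287,231),(337,243)]],0).round(1))
k=(W[...,2]>115)&(W[...,2]<140)&(np.hypot(W[...,0]-515,W[...,1]+153)<25); v,u=np.where(k); print(k.sum(),np.median(W[k],0),W[k].min(0),W[k].max(0),u.mean(),v.mean())
k=(W[...,2]>50)&(W[...,2]<58)&(np.hypot(W[...,0]-515,W[...,1]+153)<55); P=W[k][:,:2].astype(np.float32); print(np.median(W[k][:,2]),cv2.minAreaRect(P))
```

```text
bush [496.5 188.3  35.5] [488.6 188.4  36.2]
cap [ 512.  -150.7  128. ] stand [ 512.2 -152.8   54. ]
266 [ 512.05224094 -150.49704413  126.5177503 ] [ 504.17717166 -158.91787649  115.02541114] [ 519.88472275 -144.42614     129.57921361] 317.1203007518797 232.3684210526316
54.43788888572004 ((512.1430053710938, -152.537109375), (62.605003356933594, 78.03401184082031), 74.78946685791016)
```

View pics/c1.png

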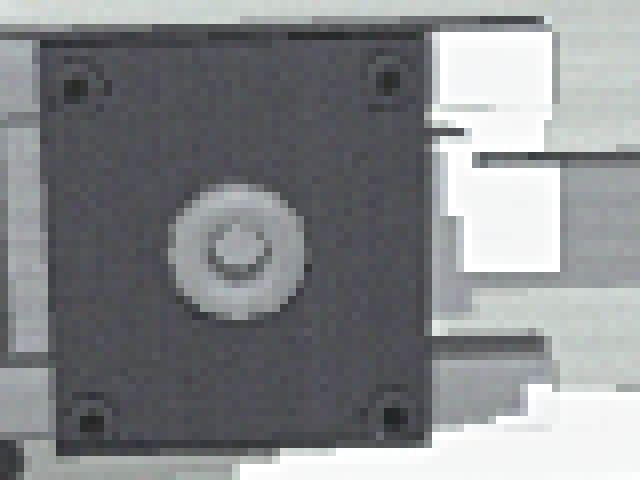

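View pics/c2.png

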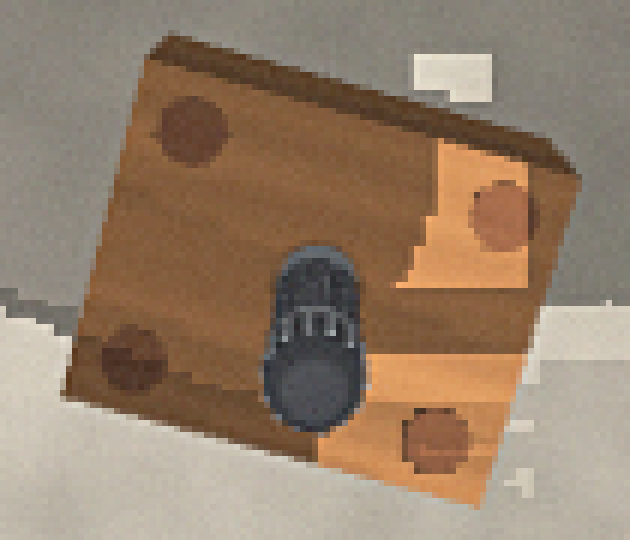

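Run:
```python
from plant import robot, sensors, viewer
from h import *
q=[.5,.5,-.5,.5]
robot.reach([512,-152,150],q); robot.sleep(.2)
m=viewer.camera_model("wrist"); im,d=viewer.get_image("wrist"); s=sensors.sense()
cv2.imwrite("pics/d.png",im[:,:,::-1]); np.savez("pics/d.npz",im=im,d=d,**m)
W=cloud(m,d); k=(W[...,2]>122)&(W[...,2]<135)&(np.hypot(W[...,0]-512,W[...,1]+152)<15)
v,u=np.where(k); print(k.sum(),W[k].mean(0),ray(m,(u.mean(),v.mean()),128),u.mean(),v.mean(),s["position"])
```

```text
429 [ 512.03112674 -150.85590879  126.42205687] [ 512.02752722 -150.29832362  128.        ] 317.94405594405595 266.037296037296 [ 513.6090161  -152.64398837  152.77685422]
```

View pics/d.png

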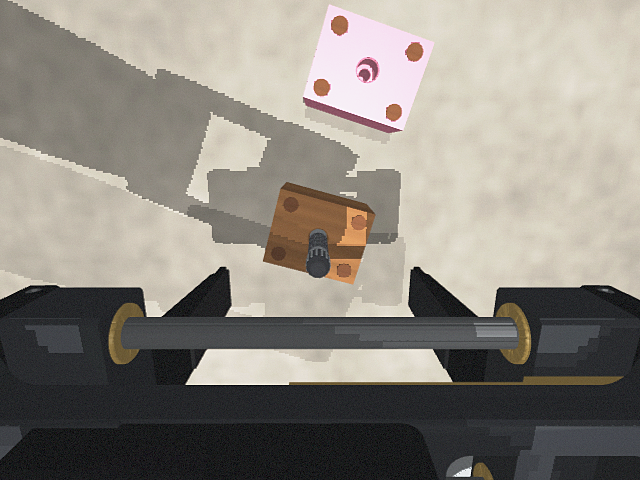

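```bash
cat >> h.py <<'E'
from plant import robot, sensors, viewer
Q=[.5,.5,-.5,.5]
def st(tag=""):
    s=sensors.sense(); print(tag,round(float(s["clock"]),2),np.round(s["position"],2),np.round(s["contact_force"],2),np.round(s["torque"],2),round(float(s["gripper_width"]),2)); return s
def snap(name,n="wrist"):
    m=viewer.camera_model(n); im,d=viewer.get_image(n)
    cv2.imwrite(f"pics/{name}.png",im[:,:,::-1]); np.savez(f"pics/{name}.npz",im=im,d=d,**m); return m,im,d
E
python3 - <<'E'
from h import *
robot.servo_line([512,-151.5,67],rate=80); robot.sleep(.3); st()
robot.close(); st("closed"); robot.sleep(.3); st()
snap("e")
E
```

```text
6.08 [ 512.21 -151.59   67.37] [ 0.13 -0.47 -0.12] [-0.1   0.04 -0.05] 94.91
closed 7.33 [ 512.19 -151.53   67.04] [ 2.24  0.3  -0.36] [-0.09 -0.11 -0.01] 13.62
 7.62 [ 512.17 -151.54   67.04] [ 1.89  0.05 -0.11] [-0.15 -0.24  0.02] 13.32
```

View pics/e.png

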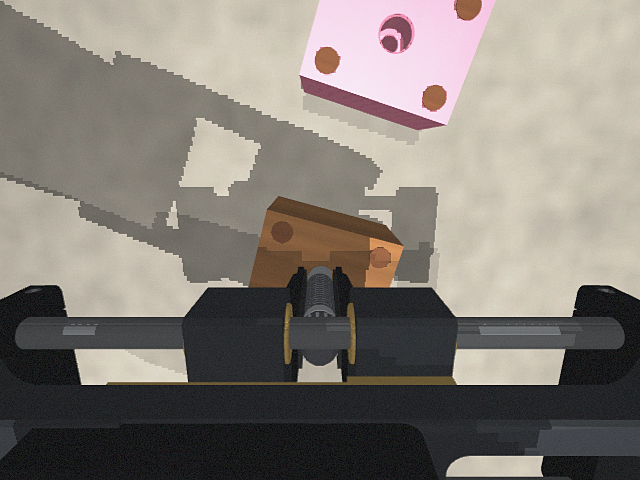

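Run:
```python
from h import *
robot.servo_line([512.2,-151.5,165],rate=60); robot.sleep(.3); st("up")
robot.reach([498,185,165],Q); robot.sleep(.4); st("over"); snap("f")
```

```text
up 9.76 [ 512.16 -151.49  164.88] [-0.04 -0.76 -1.98] [-0.12  0.08 -0.01] 13.17
over 11.43 [498.18 184.56 165.01] [ 0.02 -0.46 -1.82] [-0.06  0.07 -0.01] 13.44
```

View pics/f.png

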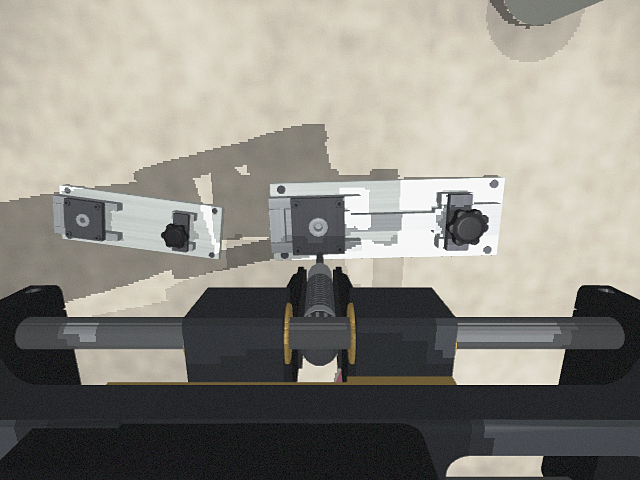

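Run:
```python
from h import *
f=dict(np.load("pics/f.npz")); im=f["im"]
cv2.imwrite("pics/f2.png",cv2.resize(im[200:280,270:370,::-1],None,fx=7,fy=7,interpolation=0))
K=f["intrinsics"]
for z in (104,): 
    p=f["R"]@np.array([498.18,184.56,z])+f["t"]; print("tip pred",(K@p/p[2])[:2])
print("bush",ray(f,(317.5,226.5),35.5))
W=cloud(f,f["d"])
for v in range(249,262): print(v,W[v,318:323,2].round(1),W[v,320].round(1))
```

```text
tip pred [320.9446896  252.41337797]
bush [495.42456909 187.66873231  35.5       ]
249 [33.  33.8 33.9 33.1 34.2] [497.7 166.2  33.9]
250 [33.  34.4 33.3 35.1 33.4] [497.7 165.1  33.3]
251 [33.6 33.2 34.8 33.9 34.4] [497.7 164.6  34.8]
252 [107.3 108.3 108.7 108.1  34.3] [497.5 186.3 108.7]
253 [110.3 109.6 111.7 109.5 107.7] [497.5 186.5 111.7]
254 [111.3 113.3 113.  112.  110.7] [497.5 186.2 113. ]
255 [114.4 116.6 114.8 115.4 112.7] [497.5 186.1 114.8]
256 [115.4 118.  117.7 117.4 116. ] [497.5 186.3 117.7]
257 [119.4 118.4 119.  118.7 117.4] [497.5 186.  119. ]
258 [120.3 121.2 120.9 122.4 120.4] [497.5 186.  120.9]
259 [122.6 123.1 123.3 123.3 120.8] [497.5 186.  123.3]
260 [126.1 125.8 125.5 125.8 123.2] [497.5 186.1 125.5]
261 [127.1 127.9 127.4 126.6 125.5] [497.5 186.  127.4]
```

View pics/f2.png

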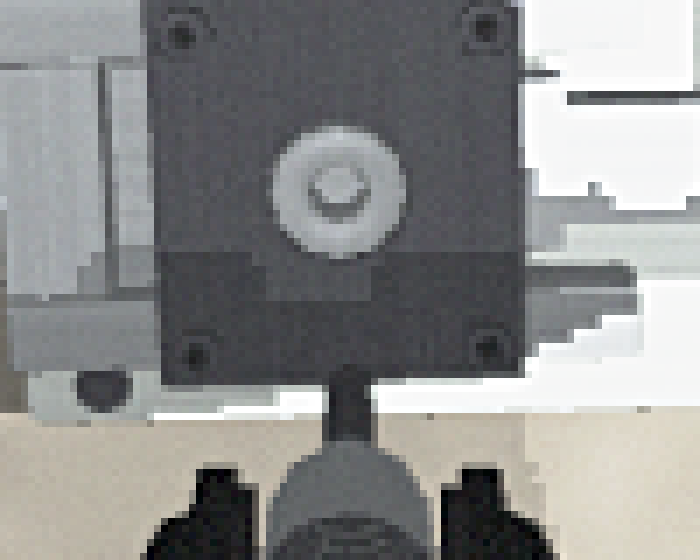

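The rod tip is at about (319.5,252) and the bush centre at (317.9,226.9). I'll correct the position and look again from lower down.

Run:
```python
from h import *
robot.servo_line([496.7,188.2,106],rate=60); robot.sleep(.4); s=st("low"); f,im,d=snap("g")
cv2.imwrite("pics/g2.png",cv2.resize(im[190:280,265:375,::-1],None,fx=7,fy=7,interpolation=0))
K=f["intrinsics"];p=f["R"]@(s["position"]-[0,0,61])+f["t"]; print("tip pred",(K@p/p[2])[:2])
```

```text
low 13.02 [496.77 188.21 106.14] [ 0.06  0.26 -1.04] [-0.11  0.05 -0.03] 13.56
tip pred [320.91300046 252.43285913]
```

View pics/g2.png

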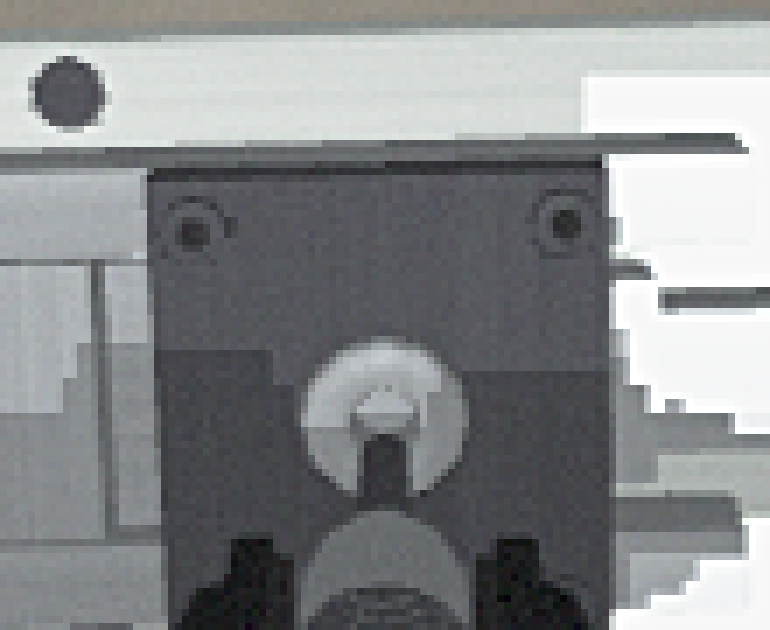

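Run:
```python
from h import *
f=dict(np.load("pics/g.npz")); im=f["im"]
b=ray(f,(319.5,249.7),35.5)
for r in (252,252.5,253): print(b, ray(f,(319.4,r),45.1))
W=cloud(f,f["d"])
print(W[245,303:338:3].round(1))
for v in range(250,262,2): print(v,W[v,319].round(1))
# fit bush ring via depth: points of bush z~35.5 vs plate 33.5
g=cv2.cvtColor(im,cv2.COLOR_RGB2GRAY)[232:268,300:342]; print(g[::2,::2])
```

```text
[495.78166225 187.33078231  35.5       ] [495.70135853 188.51830651  45.1       ]
[495.78166225 187.33078231  35.5       ] [495.70152875 188.15032745  45.1       ]
[495.78166225 187.33078231  35.5       ] [495.7016991 187.7820624  45.1      ]
[[483.6 190.1  32.8]
 [485.9 190.6  34.3]
 [488.1 190.3  33.5]
 [490.3 191.   35.9]
 [492.5 190.8  35.2]
 [494.7 190.9  35.4]
 [496.9 191.2  36.4]
 [499.1 191.   35.7]
 [501.2 191.   35.8]
 [503.4 190.9  35.4]
 [505.7 190.4  33.8]
 [507.9 190.6  34.5]]
250 [495.4 183.3  22.8]
252 [495.4 189.8  49.3]
254 [495.4 189.5  53. ]
256 [495.4 189.8  58.3]
258 [495.4 189.7  62.2]
260 [495.4 189.7  66.5]
[[ 85  86  84  82  88  90  86  88  85  86  87  87  87  86  87  86  93  91
   87  91  91]
 [ 89  88  91  89  88  91  83  83  86  88  85  88  88  84  83  86  90  90
   89  92  86]
 [ 89  90  87  91  86  81  85  87  85  83  83  90  86  86  90  89  90  89
   88  85  89]
 [ 87  87  87  82  83  87  84  80  94 113 120 103  90  83  89  84  91  90
   88  89  89]
 [ 68  66  94  87  90  83  90 158 180 194 201 186 176 112  79  90  92  86
   85  86  89]
 [ 68  63  90  
[... 442 characters left out ...]
1  68  91 143 137 136 103  73  51  98 118 139 131 132  68  71
   75  68  68]
 [ 69  72  70  69  77 142 136 136 105  54  59  58 149 141 134 123  73  71
   73  69  73]
 [ 70  71  68  72  66 120 136 145  93  53  53  59 153 133 132  60  75  70
   70  70  71]
 [ 69  72  67  70  70  61 101 143  68  53  56  52 146 133  57  68  69  70
   70  69  71]
 [ 70  72  69  71  75  74  69  81  70  60  54  59  92  64  66  72  74  72
   67  71  66]
 [ 68  69  70  73  69  70  65  67  53  60  67  55  68  71  70  73  78  73
   71  68  74]
 [ 68  72  69  68  75  70  64  74 116 107 110 109  98  65  68  68  77  71
   71  70  70]
 [ 57  57  70  70  74  72 113 110 105 107 104 107 104 110  72  71  73  70
   58  63  61]]
```

Run:
```python
from h import *
x,y=496.7,187.9
robot.servo_line([x,y,100],rate=40); robot.sleep(.4); s=st("base"); 
b=np.mean([sensors.sense()["contact_force"] for _ in range(3)],0)
z=100
while z>90:
    z-=.5; robot.servo_line([x,y,z],rate=8); s=sensors.sense(); df=s["contact_force"]-b
    print(round(float(s["clock"]),2),z,s["position"].round(2),df.round(2))
    if df[2]>3.5 or np.hypot(*df[:2])>4: print("STOP"); break
robot.sleep(.2); st("end"); f,im,d=snap("h")
cv2.imwrite("pics/h2.png",cv2.resize(im[190:280,265:375,::-1],None,fx=7,fy=7,interpolation=0))
```

```text
base 13.77 [496.79 187.91 100.1 ] [ 0.23  0.19 -2.07] [-0.11  0.02 -0.03] 13.5
14.02 99.5 [496.67 187.89  99.47] [-0.36  0.35 -0.32]
14.27 99.0 [496.66 187.88  98.92] [0.24 0.04 0.3 ]
14.52 98.5 [496.68 187.87  98.46] [-0.68  0.37 -0.32]
14.77 98.0 [496.67 187.89  97.96] [ 0.81 -0.12  1.28]
15.02 97.5 [496.66 187.89  97.45] [-0.05 -0.26  1.03]
15.27 97.0 [496.68 187.87  96.96] [0.26 0.57 0.69]
15.52 96.5 [496.67 187.88  96.45] [-0.8  -0.45  1.  ]
15.77 96.0 [496.67 187.9   95.97] [-0.    0.09  1.05]
16.02 95.5 [496.66 187.89  95.46] [-0.34 -0.2  -0.22]
16.27 95.0 [496.69 187.89  94.97] [-0.41 -0.02  0.32]
16.52 94.5 [496.64 187.89  94.44] [ 0.25 -1.48  0.87]
16.77 94.0 [496.66 187.89  93.95] [-1.22 -1.39  0.81]
17.02 93.5 [496.67 187.89  93.46] [-0.9  -0.26  0.15]
17.27 93.0 [496.66 187.89  92.94] [-0.51  0.21 -0.55]
17.52 92.5 [496.68 187.87  92.47] [-0.09 -0.22  0.47]
17.77 92.0 [496.66 187.88  91.95] [0.16 0.89 0.24]
18.02 91.5 [496.69 187.89  91.48] [ 0.44 -1.1   0.23]
18.27 91.0 [496.68 187.88  90.94] [-1.45 -1.48  0.03]
18.52 90.5 [496.67 187.89  90.44] [-0.28 -0.42  0.26]
18.77 90.0 [496.67 187.9   89.96] [-0.29 -0.52 -0.34]
end 18.97 [496.71 187.92  90.03] [ 1.11  0.08 -1.58] [-0.1   0.07 -0.  ] 13.66
```

View pics/h2.png

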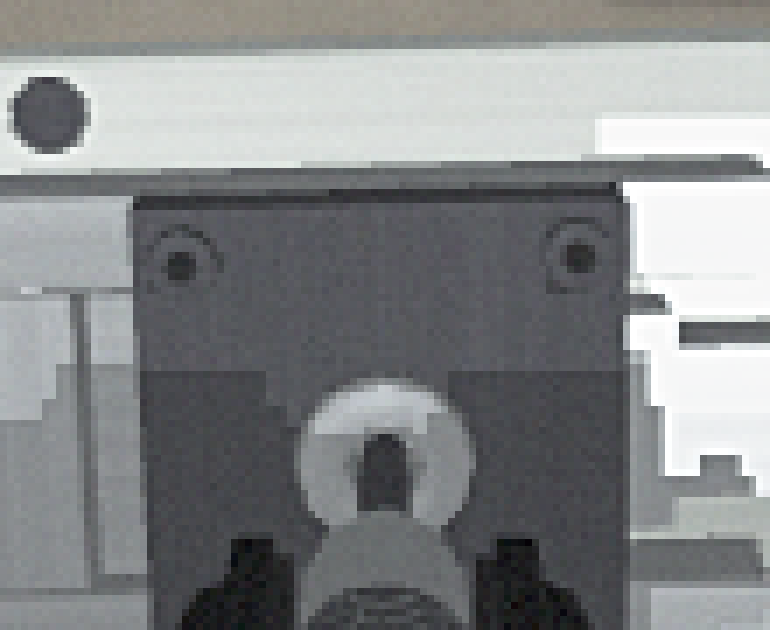

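The rod sits in the bore with no side load. Next I'll feel for the blank, press in small guarded steps, and ease off when the load drops.

Run:
```python
from h import *
x,y=496.7,187.9
F=lambda n=3: np.mean([sensors.sense()["contact_force"] for _ in range(n)],0)
s=sensors.sense(); b=np.array([0.1,-.1,-1.7]); z=90.; zc=None; mx=0; log=[];res="none"
while z>72:
    z-=.5 if zc is None else .25
    robot.servo_line([x,y,z],rate=8 if zc is None else 5)
    s=sensors.sense(); df=s["contact_force"]-b
    print(round(float(s["clock"]),2),z,s["position"].round(2),df.round(1),round(float(s["gripper_width"]),2))
    if np.hypot(*df[:2])>8: res="lateral"; break
    if df[2]>14.5: res="high"; break
    if zc is None and df[2]>3.5: zc=z
    mx=max(mx,df[2])
    if mx>8.5 and df[2]<mx-4.5: res="snap"; break
    if zc is not None and zc-z>5.2: res="travel"; break
print(res)
if res=="snap":
    robot.sleep(.06); st("hold"); robot.servo_line([x,y,z+7],rate=40); st("eased")
elif res!="none": robot.servo_line([x,y,z+1.0],rate=20); st("back")
```

```text
19.27 89.5 [496.68 187.89  89.47] [-0.7  0.   0.5] 13.4
19.52 89.0 [496.68 187.89  88.94] [-0.3  0.   0.5] 13.55
19.77 88.5 [496.66 187.91  88.45] [-0.5 -0.2 -0.2] 13.22
20.02 88.0 [496.67 187.88  87.96] [-0.8  0.7  0.4] 13.68
20.27 87.5 [496.66 187.88  87.45] [-0.7  0.3  0.7] 13.45
20.52 87.0 [496.67 187.92  86.96] [0.3 0.7 0.4] 13.2
20.77 86.5 [496.67 187.88  86.46] [ 0.7  0.3 -0.2] 13.65
21.02 86.0 [496.65 187.89  85.93] [-0.3 -0.1  0.9] 13.66
21.27 85.5 [496.67 187.88  85.44] [ 0.1 -0.3  0.3] 13.5
21.52 85.0 [496.68 187.9   84.95] [-0.8  0.4  0.5] 13.51
21.77 84.5 [496.66 187.9   84.46] [ 0.6 -0.1  0.3] 13.63
22.02 84.0 [496.66 187.89  83.93] [-1.1 -0.1 -0.8] 13.65
22.27 83.5 [496.78 187.92  83.59] [ 0.1 -0.1  0.8] 13.36
22.52 83.0 [496.84 187.95  83.3 ] [-0.6 -0.3  3. ] 13.45
22.77 82.5 [496.9  187.95  82.94] [-1.6 -0.   4. ] 13.46
23.02 82.25 [496.95 187.97  82.69] [-1.2  0.3  6.2] 13.46
23.27 82.0 [496.94 187.95  82.26] [-0.9 -0.1  5.8] 13.43
23.52 81.75 [496.9  187.96  81.92] [-1.1 -0.1  6.5] 13.37
23.77 81.5 [496.93 187.95  81.75] [-0.8  0.6  7. ] 13.39
24.02 81.25 [496.92 1
[... 361 characters left out ...]
1.5 -0.4  9.2] 13.73
25.77 79.5 [496.99 187.97  80.12] [-2.7 -1.6  8.7] 13.46
26.02 79.25 [496.98 187.98  79.9 ] [-2.6 -0.7  8.1] 13.67
26.27 79.0 [497.01 188.01  79.73] [-2.3 -0.4  9.6] 13.75
26.52 78.75 [497.   187.99  79.49] [-2.7  0.1  9.2] 13.66
26.77 78.5 [497.05 187.99  79.32] [-1.9 -0.5  9.9] 13.28
27.02 78.25 [497.03 188.    79.09] [-1.9 -0.8 10.4] 13.65
27.27 78.0 [497.03 188.    78.88] [-2.1 -0.5 10.8] 14.16
27.52 77.75 [497.02 187.99  78.66] [-2.8 -0.7 11.1] 13.34
27.77 77.5 [497.25 188.07  77.45] [1.1 0.1 2.1] 13.37
snap
hold 27.82 [496.97 187.96  77.19] [ 1.51 -0.07  1.78] [ 0.01 -0.23  0.  ] 13.71
eased 28.15 [496.02 187.72  83.93] [-0.59 -0.03 -1.29] [-0.04  0.1   0.01] 13.72
```

The load dropped from 11 N to 2 N, which is a clear snap, and no force reached 14.5 N. Now I'll draw it out and check how the punch sits in the grip.

Run:
```python
from h import *
robot.servo_line([496.7,187.9,110],rate=50);robot.servo_line([496.7,187.9,165],rate=100); robot.sleep(.3); st("up"); f,im,d=snap("i")
robot.reach([512.2,-151.5,165],Q); robot.sleep(.4); st("over"); f,im2,d=snap("j")
cv2.imwrite("pics/k.png",np.hstack([cv2.resize(i[200:300,280:360,::-1],None,fx=5,fy=5,interpolation=0) for i in (im,im2)]))
```

```text
up 29.81 [496.3  187.8  164.25] [ 0.45 -0.19 -1.23] [-0.14  0.12  0.01] 13.68
over 31.54 [ 512.34 -151.02  165.03] [-1.   -0.03 -1.09] [-0.08  0.06 -0.04] 13.52
```

View pics/k.png

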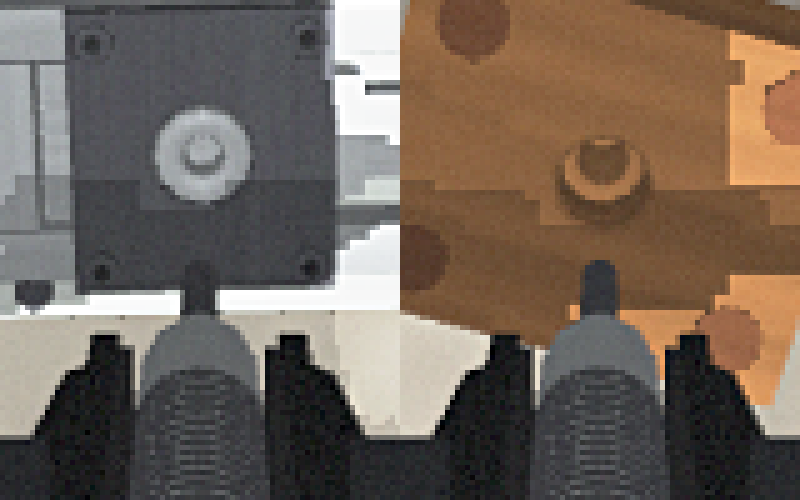

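View pics/j.png

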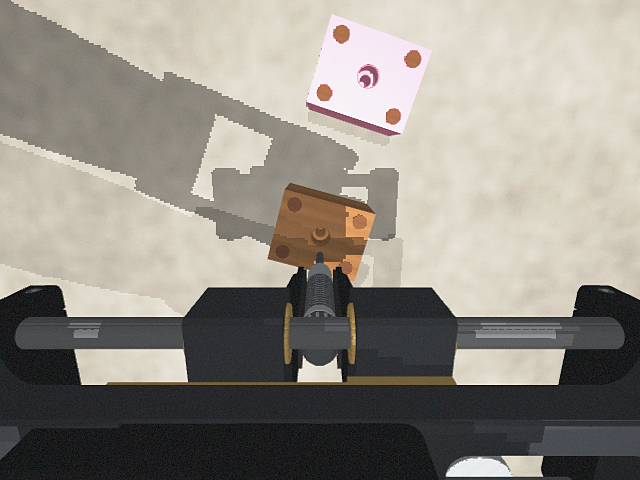

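Run:
```python
from h import *
f=dict(np.load("pics/j.npz")); print(ray(f,(320.2,235.1),54))
f=dict(np.load("pics/i.npz")); print(ray(f,(280+40.3-.5,200+30.8-.5),35.5))
f=dict(np.load("pics/f.npz")); print(ray(f,(317.9,226.9),35.5))
```

```text
[ 511.9473036  -151.14492404   54.        ]
[495.47124686 187.55828537  35.5       ]
[495.78172153 187.30182552  35.5       ]
```

Run:
```python
from h import *
x,y=512.4,-151.3
robot.servo_line([x,y,112],rate=60); robot.sleep(.4); 
b=np.mean([sensors.sense()["contact_force"] for _ in range(3)],0); print(b)
z=112; bad=0
while z>67.2:
    z-=1 if z>69.5 else .4; robot.servo_line([x,y,z],rate=8); s=sensors.sense(); df=s["contact_force"]-b
    if z<84 or abs(df).max()>2: print(round(float(s["clock"]),2),round(z,1),s["position"].round(2),df.round(1))
    if df[2]>3.5 or np.hypot(*df[:2])>6: print("STOP"); break
robot.sleep(.2); st("end"); snap("l"); snap("l_side","side")
```

```text
[-0.7411188   0.23060607 -1.416876  ]
41.0 83 [ 512.35 -151.28   82.93] [ 0.9 -1.2  0.1]
41.27 82 [ 512.32 -151.26   81.89] [1.3 0.6 0.1]
41.55 81 [ 512.35 -151.29   80.94] [ 0.5 -0.4  0.4]
41.83 80 [ 512.36 -151.29   79.94] [ 1.1 -0.4 -0.3]
42.1 79 [ 512.33 -151.29   78.9 ] [ 1.1  0.3 -0.1]
42.38 78 [ 512.37 -151.26   77.91] [ 0.  -0.2  1.1]
42.65 77 [ 512.37 -151.27   76.93] [-0.1 -0.4 -0.7]
42.92 76 [ 512.31 -151.29   75.9 ] [ 0.9 -0.2 -0.3]
43.2 75 [ 512.34 -151.26   74.91] [ 1.5 -0.4 -0.3]
43.48 74 [ 512.34 -151.3    73.91] [ 1.2 -0.8 -0.9]
43.75 73 [ 512.35 -151.28   72.92] [-0.1 -0.8 -0.3]
44.02 72 [ 512.33 -151.27   71.91] [ 0.2 -0.5 -1.4]
44.3 71 [ 512.33 -151.28   70.89] [ 0.7 -0.6 -0.3]
44.58 70 [ 512.36 -151.28   69.92] [ 0.7 -0.2 -0.1]
44.85 69 [ 512.34 -151.27   68.91] [ 0.4 -0.2  0.1]
45.1 68.6 [ 512.41 -151.29   68.61] [ 0.5 -0.6 -0. ]
45.35 68.2 [ 512.38 -151.3    68.17] [-0.4 -0.5 -0. ]
45.6 67.8 [ 512.4  -151.28   67.77] [ 0.7 -0.3 -0. ]
45.85 67.4 [ 512.38 -151.28   67.37] [ 0.5 -0.6 -0.2]
46.1 67.0 [ 512.46 -151.33   67.12] [1.1 0.2 0.3]
end 46.3 [ 512.45 -151.32   67.07] [ 0.1   1.14 -0.54] [-0.06  0.18 -0.  ] 13.66
```

View pics/l.png

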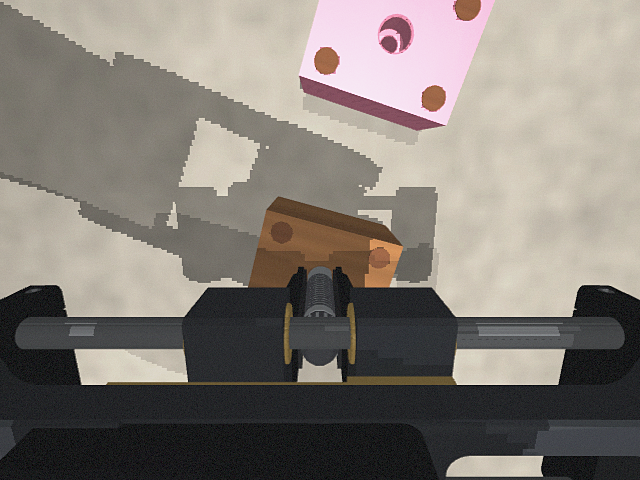

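Same height and view as at the grasp, with no load, so the punch is home. Release, retreat and check.

Run:
```python
from h import *
robot.ungrasp(); robot.sleep(.4); st("open")
robot.servo_line([512.4,-151.3,150],rate=60); robot.servo_line([512.4,-151.3,240],rate=120); robot.sleep(.5); s=st("up")
m,im,d=snap("n"); m2,im2,_=snap("n_side","side")
W=cloud(m,d); k=(W[...,2]>122)&(W[...,2]<140)&(np.hypot(W[...,0]-512,W[...,1]+152)<20); v,u=np.where(k)
print(k.sum(),np.percentile(W[k][:,2],[50,90]),ray(m,(u.mean(),v.mean()),128))
f=dict(np.load("pics/b_stand.npz")); W=cloud(f,f["d"]); k=(W[...,2]>122)&(W[...,2]<140)&(np.hypot(W[...,0]-512,W[...,1]+152)<20); v,u=np.where(k)
print("before",k.sum(),np.percentile(W[k][:,2],[50,90]),ray(f,(u.mean(),v.mean()),128))
cv2.imwrite("pics/o.png",np.hstack([cv2.resize(im[160:270,260:380,::-1],(400,367)),cv2.resize(im2[220:320,310:430,::-1],(400,367))]))
```

```text
open 48.17 [ 512.39 -151.32   67.  ] [ 0.26 -0.36 -0.39] [-0.11  0.07 -0.03] 95.07
up 51.1 [ 512.37 -151.29  239.88] [ 0.28 -0.43  0.04] [-0.06  0.    0.03] 95.04
228 [126.91630583 128.54805234] [ 511.34100209 -150.66467153  128.        ]
before 227 [126.96940863 128.47626326] [ 512.06370996 -150.97793141  128.        ]
```

View pics/o.png

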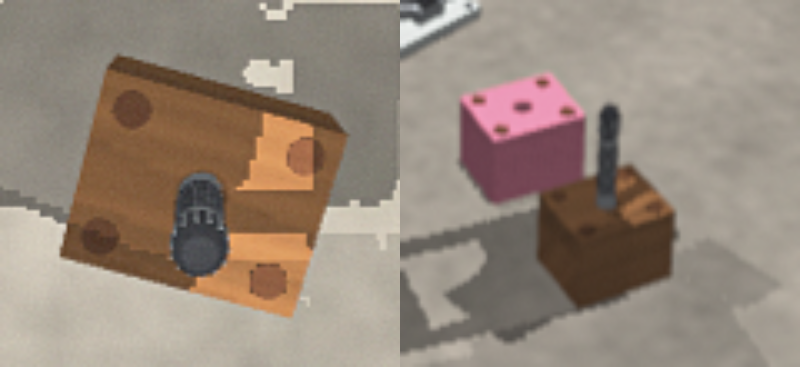

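The punch stands upright in the wooden stand. Its cap is at the original height and within 1 mm of where it started.

```bash
python3 -c "
from h import *
robot.finish_job()"
```

```text
the job is handed in; nothing more can be done
```

I fired the punch once on the blank through the larger jig's bush, drew it out, stood it back in the wooden stand and handed the job in. No verdict was reported.

- **Firing:** I took the punch from the stand and lined its point up with the bush using the wrist camera. The blank was touched with the point about 13 mm below the bush rim. The load rose from about 6 N to 11 N, then dropped to about 2 N as the spring snapped. I eased off at once. The highest load was about 11 N, with sideways force at most about 3 N (the limits are 20 N on the point and 15 N on the jig).
- **Drawing out:** The rod's point showed at the same spot in the wrist camera as before firing, so it had sprung out again and the punch had not slipped in the grip.
- **Standing it back:** The punch went down to its original height without resistance and was released. Its cap is at the same height as at the start and within 1 mm sideways. In the pictures it stands upright, and the gripper is clear of it.
- **Disagreements:** The scene and side cameras put the bush up to 10 mm away from where the wrist camera did, so I relied on the wrist camera, which proved right.
- **Not checked:** I did not photograph the beaker or platen again at the end, though none of the arm's moves took it near either one. The plunger and striker travel could not be read directly, so the firing is judged from the drop in force. The last force reading was at noise level. The clock was at about 51 s.

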